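# Roll a flanged roller until its drive pin is on top, then lay it in the sloping cradle

## Robot

A 6-joint arm with a two-finger parallel gripper is mounted at the origin on the work surface. World frame = base frame: x ahead of the robot, y to its left, z up, the work surface at z = 0. Lengths are in m, angles in rad, forces in N, time in s.
With the tool pointing down it reaches from about 0.3 to 0.775 m from the base axis. Payload 14.6 kg.
Tool frame: the origin (TCP) lies at the very end of the fingers, on their centre line; the grasp point (between the pads) lies 19 mm behind it; z points along the fingers, y is the line along which they close (so a half turn about z gives the same grasp; the last joint's range is limited). The gripper opens to 94 mm and grips with 3 to 60 N. Pads are 16 mm wide; open, the fingers measure 119 mm over their backs; the gripper's body (75 mm by 177 mm) begins 78 mm behind the grasp point.
Start: joints at [-1.3, 0.3, 1.521, -0, 1.321, -0.067], TCP at [0.182, -0.519, 0.205] pointing down, gripper open.
Joint ranges: [-3.03, 3.03], [-0.79, 2.21], [0.23, 2.52], [-1.04, 4.18], [0, 3.07], [-2.55, 2.55]. Speed limits (rad/s): [2.22, 2.22, 2.57, 3.14, 3.14, 3.14].

## Interface

Orientations are given as [roll, pitch, yaw] about the fixed x, y, z axes, in that order (R = Rz(yaw) Ry(pitch) Rx(roll)).
In Python, from station import ctrl gives the robot as it stands.
- The arm moves only by the shell command python3 -m pendant 'ROWS' [OPENING] [FORCE]. ROWS is JSON, a list of rows, each a list of 2 entries, a list of its own where there are three numbers: the shift along the world's x, y, z in cm, then the turn about the world's z in rad. A call has 1 to 20 rows; each row shifts and turns the commanded pose from where the row before left it; what a row does not reach is not made up. A row lasts 1/12 s, in which the tool goes at most 41.7 mm and 7.16 degrees, less where a joint would pass 70% of its speed; a pose out of reach is approached as far as the arm can. A call is refused whole if a number of a shift passes 4.17 or a number of a turn 0.125, either way. A call with a gripper value outside its range is refused whole. OPENING is the opening, from 0 (shut) to 1 (fully open), set as the call begins (- or left out, the last holds). The fingers move at their own pace and stop on an object; FORCE is the grip in N (left out, the last holds). Time passes only in rows, so rows that do not move let the fingers close. It gives the time, the measured TCP pose, the force, the opening and the grip force at its end, in the units of the state.
- ctrl.get_obs(): the state, without advancing time (a new reading comes with each control period).
- ctrl.camera(name): name is "scene" or "top" or "wrist"; returns a dict with "color" (400x640x3 uint8, red, green, blue), "intrinsics" (3x3 intrinsics, pixels), "camera_from_world" (4x4, takes a point from world to camera coordinates). Camera axes: x right, y down, z forward; pixel columns grow to the right and rows downward; lengths in m; the calibration is good to about 2 mm. A picture is of the moment at which its call begins. There is no depth.
- ctrl.hand_in(): hands the job in; it is judged then, once.
The state is a dict: "time_s": time; "qpos": joint angles; "joint_vel": joint speeds; "tau": joint torques, N m; "ee_pos": TCP position; "eef_rot": TCP orientation; "force": force on the tool from outside, world axes, zero at the start; "moment": the same for the moment, N m; "grip_width": finger opening in m; "grip_force": force on a finger pad.
Only numpy, scipy, OpenCV 4.12 (cv2) and the standard library are available. Lean on these libraries where they do the work, as an engineer would, in place of code of your own. Each camera call takes 0.05 s, during which the arm holds its last target. There are 200 camera calls.

## Task

Roll the aluminium roller along the bench on its two flanges until the drive pin on its end stands at the top, and only then lift it. Lay it gently in the sloping vee cradle, pin end uphill and pin still at the top, both flanges in their vees and the lower flange home against the end stop, then let go. Leave the other things on the bench where they are.

Things in the scene. Friction and masses are not known exactly. Their poses are not given: they have to be found in the camera images.
- roller: Aluminium roller, 0.37 kg +-25%: neck 26 mm diameter, 70 long, between two flanges 60 mm diameter, 14 thick (98 over all). Stands and rolls on the flange rims, 30 mm of travel per radian; coasts if pushed and let go. Origin: on its axis, mid-neck, 30 mm above the bench. x: along the axis to the end with the drive pin, roughly away from the robot at the start.
- driver: Dark disc 44 mm diameter, 8 thick, on the roller's +x flange face, clamped: turns only with the roller. Carries the drive pin, 10 mm diameter, standing 22 mm out, parallel to the axis, 15 mm off it. Origin and x axis as roller; z: from the axis towards the pin (pin on top: y level, z up). At the start the pin is 80 to 180 degrees from the top, to either side.
- pin (a point): Middle of the drive pin's free end: 79 mm along driver x and 15 mm along driver z from the driver's origin.
- cradle: Steel cradle bolted to the bench, carrying the sloping rest (rest). Foot 190 x 130 mm, 8 thick. Origin: centre of the foot's underside. x: level, towards the raised end, roughly away from the robot; z up.
- rest: Sloping top of the cradle, 30 degrees, higher at +x. Origin: where the roller's origin is when home, 98 mm above the bench. x: up the slope, along the homed roller's axis; y level; z square to the slope, up. Two 90 degree vees, 20 mm long, at x = -42 and +42 mm, 96 wide, tops 7 mm below the origin; between them open for fingers to the base plate at z = -48 mm.
- stop (a point): Top middle of the end stop's face, 49.5 mm down the slope from the rest's origin: a plate 70 mm wide that the lower flange's outer face must meet. Its top is level (along rest x) with the roller's axis. The roller does not reliably slide down by itself: it must be pushed home.
- bolt: Bystander, not to be disturbed: dark cylinder-head bolt standing on its head, 24 mm wide, 61 mm tall.
- bearing: Bystander, not to be disturbed: steel bearing ring lying flat, 48 mm wide, 16 tall.
- chuck_key: Bystander, not to be disturbed: T-shaped chuck key lying flat, 170 mm handle.
- wrench: Bystander, not to be disturbed: wrench lying flat.
- screwdriver: Bystander, not to be disturbed: screwdriver lying flat.
- hammer: Bystander, not to be disturbed: hammer lying on its side.
- tin: Bystander, not to be disturbed: plain tin can, 70 mm wide, 90 tall.
Not all that is in view belongs to the job. What is shaped like the roller but brown is not meant. Leave any orange look-alike of the cradle alone.

How it is judged:
By the outcome, as a careful person would: the job done as asked, in the order asked, and still so for the second after the job is handed in, with the robot touching nothing.
It also fails if it takes over 48 s, if anything falls off the work surface, if the arm or the gripper's body presses on something with over 40 N, if the wrist force passes 120 N, or if a joint passes its speed limit or range.

## Working session

There is one attempt and no reset: what is moved stays moved. The work goes in short steps, Python scripts to look and compute and a shell command to move; the robot and the scene stay as the last step left them, time stands still between calls to the robot, and variables do not carry over. Pictures are saved under pics/ and viewed, at most 10 in all, crops included, and the job is handed in when it is done.

```bash
mkdir -p pics; ls
cat > h.py <<'E'
import numpy as np, cv2
from station import ctrl
def cam(n):
    c=ctrl.camera(n); return c["color"],np.array(c["intrinsics"]),np.array(c["camera_from_world"])
def save(n,im): cv2.imwrite("pics/"+n,im[:,:,::-1])
def ray(K,T,u,v):
    R,t=T[:3,:3],T[:3,3]; d=R.T@np.linalg.inv(K)@np.array([u,v,1.]); return -R.T@t,d
def onplane(K,T,u,v,z):
    o,d=ray(K,T,u,v); return o+d*(z-o[2])/d[2]
def proj(K,T,p):
    q=K@(T[:3,:3]@np.array(p)+T[:3,3]); return q[:2]/q[2]
E
python3 - <<'E'
from h import *
import pickle
d={}
for n in("scene","top"):
    im,K,T=cam(n); d[n]=(im,K,T); save(n+"0.png",im); print(n,K.tolist(),(-T[:3,:3].T@T[:3,3]).round(3),T[:3,:3].round(2).tolist())
pickle.dump(d,open("d0.pkl","wb"))
print(ctrl.get_obs())
E
```

```text
pics
scene [[481.5045466167653, 0.0, 313.49085317535184], [0.0, 481.5045466167653, 199.9750866680875], [0.0, 0.0, 1.0]] [1.085 0.475 1.16 ] [[-0.63, 0.77, 0.01], [0.64, 0.53, -0.55], [-0.43, -0.34, -0.83]]
top [[412.09951571797615, 0.0, 317.36281144130743], [0.0, 412.09951571797615, 195.8861776928996], [0.0, 0.0, 1.0]] [ 0.426 -0.     1.232] [[-0.01, -1.0, -0.0], [-1.0, 0.01, -0.09], [0.09, 0.0, -1.0]]
{'time_s': 0.1, 'qpos': array([-1.29960481e+00,  3.00418543e-01,  1.52152822e+00, -4.67026039e-07,
        1.32067174e+00, -6.65970239e-02]), 'joint_vel': array([ 0.00175858, -0.00130912, -0.00126527,  0.00013284,  0.00092815,
        0.00019493]), 'tau': array([ 1.97873094e-03, -5.32644510e+01, -3.53286195e+01,  7.09493179e-02,
        2.34949740e-02, -8.28738712e-05]), 'ee_pos': array([ 0.18220703, -0.51869542,  0.20493751]), 'eef_rot': array([-3.14056904e+00, -6.78169388e-05,  3.37788623e-01]), 'force': array([0.58575771, 0.76232653, 0.27459182]), 'moment': array([ 0.01555563, -0.00171162, -0.01681525]), 'grip_force': 0.0, 'grip_width': 0.09399014369777728}
```

View pics/scene0.png

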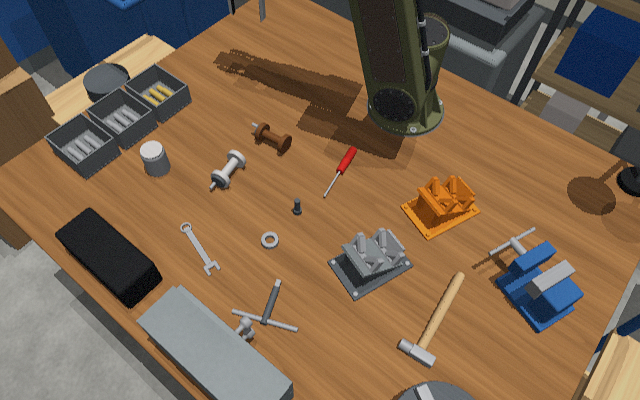

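View pics/top0.png

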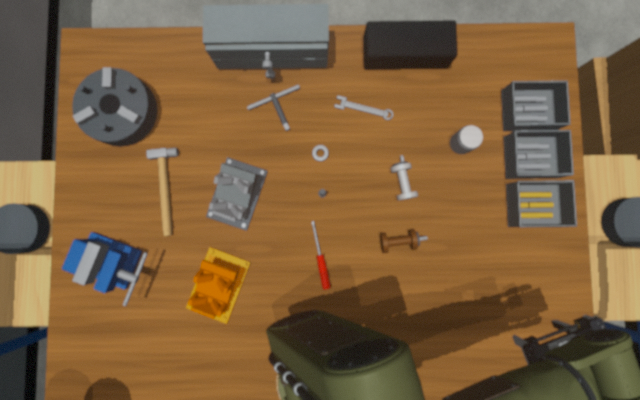

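The roller candidates are silver at scene (228,168) / top (403,178) and brown at scene (272,137) / top (403,240). I choose the silver one. The cradles are grey at scene (370,262) / top (237,193) and orange at scene (440,205). I choose the grey one. Next I check both choices close up.

Run:
```python
from h import *
import pickle
d=pickle.load(open("d0.pkl","rb"))
s,t=d["scene"][0],d["top"][0]
def c(im,x,y,w,h,W,H): return cv2.resize(im[y:y+h,x:x+w],(W,H),interpolation=cv2.INTER_CUBIC)
a=np.hstack([c(s,200,140,60,60,400,300)[:, :],c(t,378,148,50,50,400,300)]) if 0 else np.hstack([c(s,200,140,64,48,400,300),c(t,372,150,64,48,400,300)])
b=np.hstack([c(s,322,222,96,72,400,300),c(t,197,157,80,60,400,300)])
save("crop0.png",np.vstack([a,b]))
_,K,T=d["top"]
for u,v in((403,178),(237,193)): print(onplane(K,T,u,v,.03).round(3))
```

```text
[ 0.58  -0.248  0.03 ]
[0.541 0.239 0.03 ]
```

View pics/crop0.png

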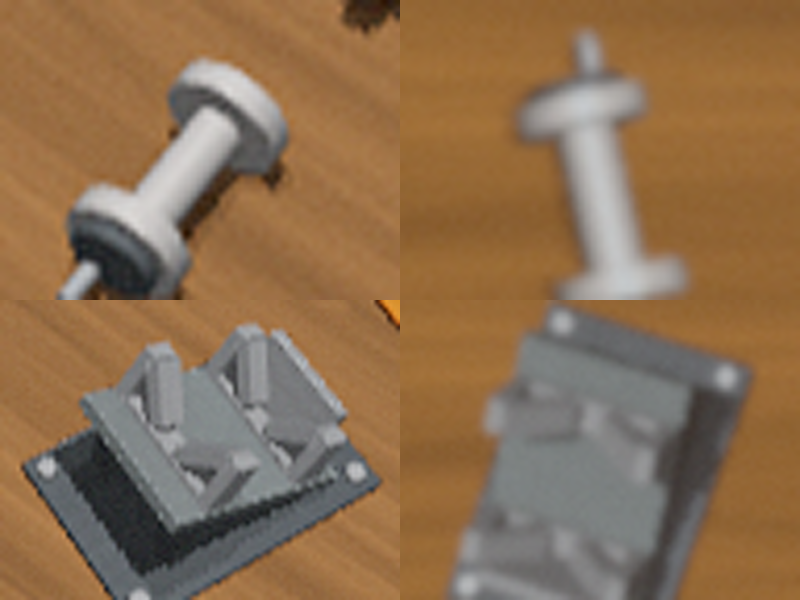

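The choice holds: the silver roller has its dark disc and pin at the far end (pin low), and the grey cradle's raised end is away from the robot. I'll move above the roller for a closer look.

```bash
python3 -m pendant '[[[2.4,1.7,0],-0.01],[[2.4,1.7,0],-0.01],[[2.4,1.7,0],-0.01],[[2.4,1.7,0],-0.01],[[2.4,1.7,0],-0.01],[[2.4,1.7,0],-0.01],[[2.4,1.7,0],-0.01],[[2.4,1.7,0],-0.01],[[2.4,1.7,0],-0.01],[[2.4,1.7,0],-0.01],[[2.4,1.7,0],-0.01],[[2.4,1.7,0],-0.01],[[2.4,1.7,0],-0.01],[[2.4,1.7,0],-0.01],[[2.4,1.7,0],-0.01],[[2.4,1.7,0],-0.01],[[0,0,0],0],[[0,0,0],0]]' 1
python3 - <<'E'
from h import *
import pickle
im,K,T=cam("wrist"); s=cam("scene"); pickle.dump({"wrist":(im,K,T),"scene":s},open("d1.pkl","wb"))
save("w1.png",np.vstack([im,cv2.resize(s[0][130:210,170:290],(640,427))])[:, :][::1] if 0 else np.hstack([cv2.resize(im,(480,300)),cv2.resize(s[0][130:205,190:265],(300,300))]))
print(K.tolist(),T.round(3).tolist())
E
```

```text
time_s: 1.6
ee_pos: [0.5668, -0.2459, 0.2046]
eef_rot: [-3.141, 0.001, 0.18]
force: [-0.4, 0.4, 0.4]
grip_width: 0.094
grip_force: 0.0
[[348.35189084578417, 0.0, 327.05616322256736], [0.0, 348.35189084578417, 204.7692610251118], [0.0, 0.0, 1.0]] [[0.178, -0.984, -0.002, -0.342], [-0.958, -0.174, 0.227, 0.476], [-0.224, -0.039, -0.974, 0.507], [0.0, 0.0, 0.0, 1.0]]
```

View pics/w1.png

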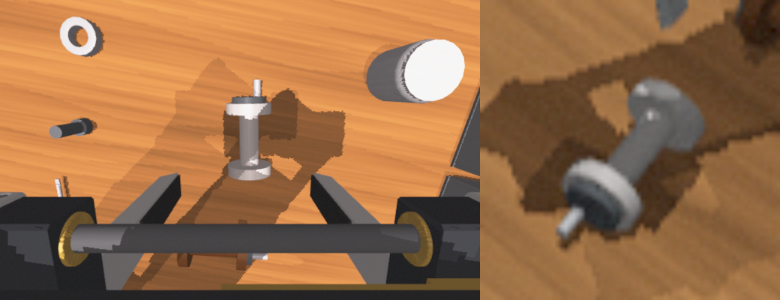

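The wrist view shows the roller with flanges at about (330,141) and (333,224) full scale, and the pin to the right at about (344,109). The scene crop shows the pin low. I'll enlarge both to get exact pixels.

Run:
```python
from h import *
import pickle
d=pickle.load(open("d1.pkl","rb"))
w,s=d["wrist"][0],d["scene"][0]
a=cv2.resize(w[95:245,290:380],(360,600),interpolation=cv2.INTER_CUBIC)
b=cv2.resize(s[145:195,203:248],(432,480),interpolation=cv2.INTER_CUBIC)
b=np.vstack([b,np.zeros((120,432,3),np.uint8)])
save("c1.png",np.hstack([a,b]))
```

```text
(no output)
```

View pics/c1.png

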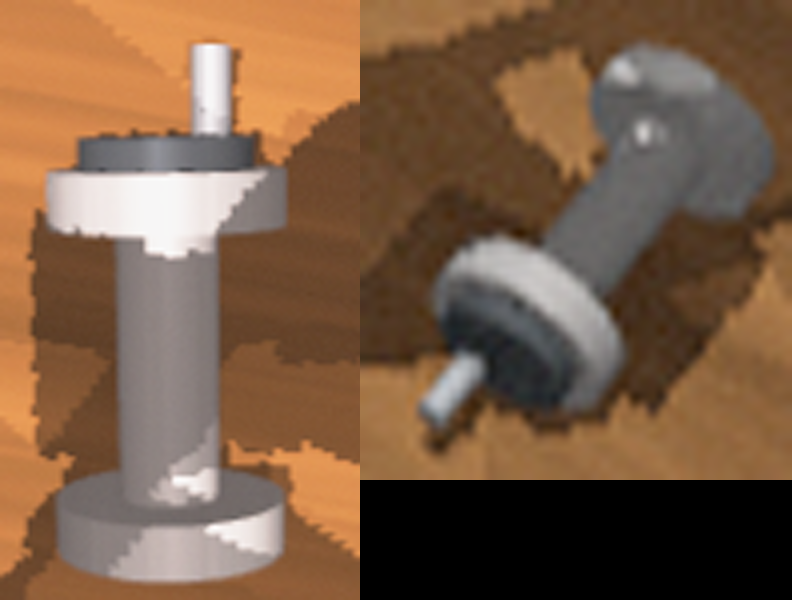

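Run:
```python
from h import *
import pickle
d=pickle.load(open("d1.pkl","rb"))
_,K,T=d["wrist"]; _,Ks,Ts=d["scene"]
print("cam",(-T[:3,:3].T@T[:3,3]).round(3))
for n,u,v,z in(("neck1",331.75,157.5,.03),("neck2",332.6,215,.03),("farface",331.8,137.5,.06),("nearface",332.5,240,.06),("farrimL",301.5,143,.03),("farrimR",361.7,143,.03)):
    print(n,onplane(K,T,u,v,z).round(4))
o1,d1=ray(K,T,342.75,107); o2,d2=ray(Ks,Ts,210.5,187.9)
A=np.stack([d1,-d2],1); s=np.linalg.lstsq(A,o2-o1,rcond=None)[0]
p,q=o1+s[0]*d1,o2+s[1]*d2; print("pin",p.round(4),q.round(4))
a,b=onplane(K,T,331.75,157.5,.03),onplane(K,T,332.6,215,.03)
x=(a-b)/np.linalg.norm(a-b); print("yaw",np.arctan2(x[1],x[0]))
f,n=onplane(K,T,331.8,137.5,.06),onplane(K,T,332.5,240,.06); print("len",np.linalg.norm(f-n),"mid",(f+n)/2)
P=(p+q)/2; l=np.array([-x[1],x[0],0]); r=P-(f+n)/2; print("along",r@x,"left",(P-b)@l,"up",P[2]-.03,"ang from top toward left deg",np.degrees(np.arctan2((P-b)@l,P[2]-.03)))
```

```text
cam [ 0.631 -0.234  0.385]
neck1 [ 0.5984 -0.2443  0.03  ]
neck2 [ 0.5393 -0.2561  0.03  ]
farface [ 0.6191 -0.2402  0.06  ]
nearface [ 0.5221 -0.2588  0.06  ]
farrimL [ 0.6073 -0.2118  0.03  ]
farrimR [ 0.618  -0.2713  0.03  ]
pin [ 0.6495 -0.2465  0.0164] [ 0.6476 -0.2451  0.0162]
yaw 0.19686350932891158
len 0.09869484118567926 mid [ 0.57061343 -0.24950093  0.06      ]
along 0.07719422752984242 left -0.011231904639484728 up -0.013680300539418155 ang from top toward left deg -140.613059125828
```

```bash
python3 -m pendant '[[[0.33,-0.16,-2],0.008],[[0.34,-0.16,-3],0.009],[[0,0,-3],0],[[0,0,-3],0],[[0,0,-3],0],[[0,0,-2.5],0],[[0,0,-1.8],0],[[0,0,-0.9],0],[[0,0,0],0],[[0,0,0],0]]' 1; python3 -m pendant '[[[0,0,0],0],[[0,0,0],0],[[0,0,0],0],[[0,0,0],0],[[0,0,0],0],[[0,0,0],0]]' 0.36 5
```

```text
time_s: 2.53
ee_pos: [0.5729, -0.2508, 0.0143]
eef_rot: [3.141, -0.0, 0.194]
force: [0.6, 0.0, 0.4]
grip_width: 0.0941
grip_force: 0.0
time_s: 3.03
ee_pos: [0.573, -0.2501, 0.0137]
eef_rot: [3.141, -0.0, 0.195]
force: [-0.8, 0.2, 0.4]
grip_width: 0.0571
grip_force: 0.0
```

```bash
python3 -m pendant '[[[0,0,-0.1],0],[[0,0,0],0],[[0,0,0],0],[[0,0,0],0],[[-0.04,0.2,0],0],[[-0.08,0.4,0],0],[[-0.1,0.5,0],0],[[-0.1,0.5,0],0],[[-0.1,0.5,0],0],[[-0.1,0.5,0],0],[[-0.1,0.5,0],0],[[-0.1,0.5,0],0],[[-0.1,0.5,0],0],[[-0.1,0.5,0],0],[[-0.1,0.5,0],0],[[-0.1,0.5,0],0],[[-0.1,0.5,0],0],[[-0.1,0.5,0],0],[[-0.08,0.4,0],0],[[-0.04,0.2,0],0]]' 0.36
python3 -m pendant '[[[-0.02,0.1,0],0],[[0,0,0],0],[[0,0,0],0],[[0,0,0],0],[[0,0,0],0],[[0,0,0],0]]' 0.34
python3 - <<'E'
from h import *
import pickle
w,s=cam("wrist"),cam("scene"); pickle.dump({"wrist":w,"scene":s},open("d2.pkl","wb"))
r=onp=proj(s[1],s[2],(0.58,-0.17,.03)).astype(int); print(r)
a=cv2.resize(w[0],(480,300)); b=cv2.resize(s[0][r[1]-25:r[1]+25,r[0]-33:r[0]+20],(318,300),interpolation=cv2.INTER_CUBIC)
save("c2.png",np.hstack([a,b])); print(r[1]-25,r[0]-33)
E
```

```text
time_s: 4.7
ee_pos: [0.5585, -0.1775, 0.0124]
eef_rot: [-3.141, 0.0, 0.195]
force: [-0.9, -0.8, -0.0]
grip_width: 0.0336
grip_force: 0.0
time_s: 5.2
ee_pos: [0.5584, -0.1773, 0.0124]
eef_rot: [-3.142, 0.0, 0.195]
force: [0.7, -0.2, 0.4]
grip_width: 0.0318
grip_force: 0.0
[245 184]
159 212
```

View pics/c2.png

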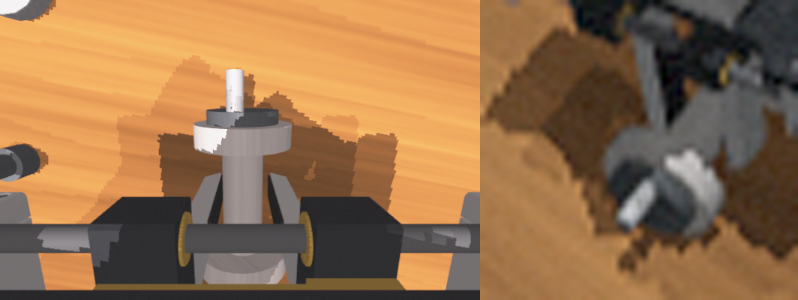

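The pin is now on the upper side, slightly left of the axis: tip near (312,93) in the wrist view, flange centre near (323,187). I'll measure its angle.

Run:
```python
from h import *
import pickle
d=pickle.load(open("d2.pkl","rb"))
w,K,T=d["wrist"]
g=w.astype(int)
for v in (105,115,125,180,230,245): 
    sat=g[v].max(1)-g[v].min(1); m=np.where(sat[240:400]<45)[0]+240
    rs=np.split(m,np.where(np.diff(m)>1)[0]+1); print(v,[(r[0],r[-1]) for r in rs if len(r)>4])
br=np.where((g[80:140,300:325].min(2)>150).any(1))[0]+80; print("pin rows",br[0],br[-1])
```

```text
105 [(np.int64(301), np.int64(324))]
115 [(np.int64(301), np.int64(324))]
125 [(np.int64(301), np.int64(325))]
180 [(np.int64(259), np.int64(388))]
230 [(np.int64(296), np.int64(350))]
245 [(np.int64(268), np.int64(350)), (np.int64(357), np.int64(386))]
pin rows 92 139
```

Run:
```python
from h import *
import pickle
d=pickle.load(open("d2.pkl","rb"))
_,K,T=d["wrist"]; yaw=.197; l=np.array([-np.sin(yaw),np.cos(yaw),0]); x=np.array([np.cos(yaw),np.sin(yaw),0])
n=(onplane(K,T,296,230,.03)+onplane(K,T,350.5,230,.03))/2; f=(onplane(K,T,258.5,180,.03)+onplane(K,T,388.5,180,.03))/2
print("neck",n,n@l,"fl",f,f@l, "tool l",np.array(ctrl.get_obs()["ee_pos"])@l)
for z in(.043,.045):
  for v in(105,125):
    p=onplane(K,T,313,v,z); print(z,v,p,(p@l-f@l)*1e3,(p@l-n@l)*1e3)
t=onplane(K,T,313,92,.045);print("tip along",t@x)
```

```text
neck [ 0.57208326 -0.17228079  0.03      ] -0.2809214209183062 fl [ 0.59624901 -0.16771791  0.03      ] -0.28117670943985157 tool l -0.2830779471583298
0.043 105 [ 0.6281791  -0.15726242  0.043     ] 4.003636137706879 3.748347616161496
0.043 125 [ 0.62026197 -0.1587406   0.043     ] 4.103660084313732 3.848371562768349
0.045 105 [ 0.6280942  -0.15736016  0.045     ] 3.9244089584662967 3.669120436920914
0.045 125 [ 0.62028299 -0.15881856  0.045     ] 4.023094703275499 3.7678061817301156
tip along 0.5902049481474865
```

```bash
python3 -m pendant '[[[0.04,-0.18,0],0],[[0.04,-0.18,0],0],[[0.03,-0.18,0],0],[[0,0,0],0],[[0,0,0],0],[[0,0,0],0]]' 0.31 4
python3 -m pendant '[[[0,0,0],0],[[0,0,0],0],[[0,0,0],0],[[0,0,0],0]]' 0.27 4
cat > pin.py <<'E'
from h import *
w,K,T=cam("wrist"); g=w.astype(int)
def seg(v,lo,hi):
    s=g[v].max(1)-g[v].min(1); m=np.where(s[lo:hi]<45)[0]+lo; r=max(np.split(m,np.where(np.diff(m)>1)[0]+1),key=len); return r[0]-.5,r[-1]+.5
o=ctrl.get_obs(); yaw=o["eef_rot"][2]; l=np.array([-np.sin(yaw),np.cos(yaw),0])
f=np.mean([onplane(K,T,u,180,.03) for u in seg(180,230,420)],0); n=np.mean([onplane(K,T,u,230,.03) for u in seg(230,280,370)],0)
for v in(105,115,125):
    a=seg(v,280,360); p=np.mean([onplane(K,T,u,v,.045) for u in a],0); e=(p-f)@l; print(v,a,"off mm",e*1e3,"deg left",np.degrees(np.arcsin(e/.015)))
print("seg",seg(180,230,420),"flange-neck",(f-n)@l,"roller-tool mm",(f-o["ee_pos"])@l*1e3)
E
python3 pin.py
```

```text
time_s: 5.8
ee_pos: [0.5594, -0.1825, 0.0124]
eef_rot: [-3.142, 0.0, 0.195]
force: [-0.3, 0.3, -0.3]
grip_width: 0.0291
grip_force: 0.0
time_s: 6.13
ee_pos: [0.5595, -0.1825, 0.0124]
eef_rot: [3.142, 0.0, 0.195]
force: [-0.1, -0.6, 0.1]
grip_width: 0.0262
grip_force: 4.0
105 (np.float64(314.5), np.float64(338.5)) off mm 0.3870864843350433 deg left 1.4787256113905654
115 (np.float64(314.5), np.float64(338.5)) off mm 0.39199310379387264 deg left 1.4974738402733503
125 (np.float64(314.5), np.float64(338.5)) off mm 0.39696178428051876 deg left 1.5164593682372631
seg (np.float64(262.5), np.float64(392.5)) flange-neck -0.0004975551774465213 roller-tool mm 0.16451219901468403
```

```bash
python3 -m pendant '[[[0,0,0],0],[[0,0,0],0],[[0,0,0.3],0],[[0,0,0.6],0],[[0,0,1.5],0],[[0,0,2.5],0],[[0,0,3],0],[[0,0,3],0],[[0,0,3],0],[[0,0,3],0],[[0,0,2],0],[[0,0,0],0]]' 0.1 25
python3 - <<'E'
from h import *
import pickle
d=pickle.load(open("d0.pkl","rb"))
z=.011
for n,pts in(("top",[(229.4,161.4),(262.4,172.4),(210.4,213.6)]),("scene",[(355.6,293.3),(333.3,262.1),(407.2,262.8)])):
    _,K,T=d[n]; P=[onplane(K,T,u,v,z) for u,v in pts]; [print(n,p.round(4)) for p in P]
    # pts: far-left, far-right, near-?
    print("mids",((P[0]+P[2])/2).round(4),((P[1]+P[2])/2).round(4),"d02",np.linalg.norm(P[0]-P[2]),"d01",np.linalg.norm(P[0]-P[1]),"d12",np.linalg.norm(P[1]-P[2]))
    for a,b in((2,0),(2,1),(1,0)):
        q=P[b]-P[a]; print("dir",a,b,np.arctan2(q[1],q[0]).round(3))
E
python3 pin.py
```

```text
time_s: 7.18
ee_pos: [0.5607, -0.183, 0.2065]
eef_rot: [3.138, -0.006, 0.195]
force: [0.3, 0.2, -2.4]
grip_width: 0.0252
grip_force: 25.0
top [0.6379 0.2665 0.011 ]
top [0.6036 0.1674 0.011 ]
top [0.4819 0.3215 0.011 ]
mids [0.5599 0.294  0.011 ] [0.5428 0.2445 0.011 ] d02 0.16538752595340914 d01 0.10481245925385188 d12 0.1963241123389223
dir 2 0 -0.339
dir 2 1 -0.902
dir 1 0 1.238
scene [0.638  0.2692 0.011 ]
scene [0.6052 0.1717 0.011 ]
scene [0.4819 0.3233 0.011 ]
mids [0.5599 0.2963 0.011 ] [0.5436 0.2475 0.011 ] d02 0.16512349935040288 d01 0.102841791348706 d12 0.19535326496970923
dir 2 0 -0.334
dir 2 1 -0.888
dir 1 0 1.247
105 (np.float64(314.5), np.float64(338.5)) off mm 0.9994978467499699 deg left 3.820631370632315
115 (np.float64(314.5), np.float64(337.5)) off mm 1.4864289141081302 deg left 5.687073971898744
125 (np.float64(314.5), np.float64(338.5)) off mm 1.0222553137750454 deg left 3.907756571258018
seg (np.float64(262.5), np.float64(392.5)) flange-neck 0.00047181418993337164 roller-tool mm -1.0377851924814734
```

```bash
python3 -m pendant '[[[-0.04,1,0],-0.02],[[-0.1,2,0],-0.03],[[-0.14,3,0],-0.04],[[-0.14,3.5,0],-0.04],[[-0.14,3.5,0],-0.04],[[-0.14,3.5,0],-0.04],[[-0.14,3.5,0],-0.04],[[-0.14,3.5,0],-0.04],[[-0.14,3.5,0],-0.04],[[-0.14,3.5,0],-0.04],[[-0.14,3.5,0],-0.04],[[-0.14,3.5,0],-0.04],[[-0.14,3,0],-0.04],[[-0.1,2.5,0],-0.04],[[0,0,0],-0.02],[[0,0,0],-0.018],[[0,0,0],0]]' 0.1 25
python3 - <<'E'
from h import *
import pickle
d=pickle.load(open("d0.pkl","rb"))
s,t=d["scene"][0],d["top"][0]
a=cv2.resize(s[225:285,340:412],(400,333),interpolation=cv2.INTER_CUBIC)
b=cv2.resize(t[160:225,205:275],(400,371),interpolation=cv2.INTER_CUBIC)
a=cv2.resize(s[226:286,340:410],(400,343),interpolation=cv2.INTER_CUBIC)
b=cv2.resize(t[165:225,202:272],(400,343),interpolation=cv2.INTER_CUBIC)
w=cam("wrist")[0]; c=cv2.resize(w,(400,250))
o=np.hstack([np.vstack([a,c]),np.vstack([b,np.zeros((250,400,3),np.uint8)])]); save("c3.png",o)
E
```

```text
time_s: 8.65
ee_pos: [0.5412, 0.2469, 0.2]
eef_rot: [3.14, 0.002, -0.374]
force: [0.6, -1.0, -3.4]
grip_width: 0.0257
grip_force: 25.0
```

View pics/c3.png

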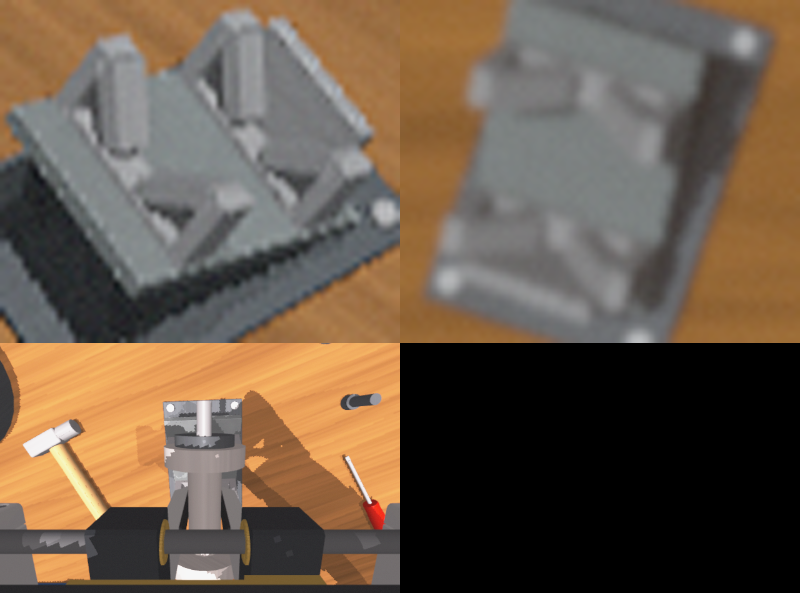

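The held roller (lower left) is level with its pin on top, above the cradle. The crops show the stop's top strip: scene ends (387.6,230.4)–(403.9,249.6), top ends (213,212.3)–(234.9,220.7).

```bash
python3 - <<'E'
from h import *
import pickle
d=pickle.load(open("d0.pkl","rb"))
_,K,T=d["top"];_,Ks,Ts=d["scene"]
yaw=-.333; x=np.array([np.cos(yaw),np.sin(yaw),0]); l=np.array([-x[1],x[0],0])
c=np.array([.5432,.246,0])
for n,k,t,A in(("top",K,T,[(213,212.3),(234.9,220.7)]),("scene",Ks,Ts,[(387.6,230.4),(403.9,249.6)])):
    P=[onplane(k,t,u,v,.0725) for u,v in A]; m=(P[0]+P[1])/2; q=P[0]-P[1]; print(n,m.round(4),"w",np.linalg.norm(q),"yaw",np.arctan2(q[1],q[0]),"rel cradle",(m-c)@x,(m-c)@l)
o1,d1=ray(K,T,223.95,216.5);o2,d2=ray(Ks,Ts,395.75,240)
s=np.linalg.lstsq(np.stack([d1,-d2],1),o2-o1,rcond=None)[0];print(o1+s[0]*d1,o2+s[1]*d2)
E
python3 -c "
from station import ctrl;print(ctrl.get_obs()['qpos'].round(3))"
```

```text
top [0.4706 0.267  0.0725] w 0.06649476397862486 yaw 1.1978366294133547 rel cradle -0.07551438938608476 -0.0038459824453433863
scene [0.4784 0.2726 0.0725] w 0.06687846520744122 yaw -1.8731763607255334 rel cradle -0.06991769993703766 0.003972252897785015
[0.4710984  0.27018654 0.05875307] [0.47090886 0.27045827 0.05880833]
[ 0.366  0.405  1.391 -0.     1.347  2.31 ]
```

Run:
```python
from h import *
import pickle
d=pickle.load(open("d0.pkl","rb"))
yaw=-.333; ca,sa=np.cos(yaw),np.sin(yaw)
X=np.array([ca*.866,sa*.866,.5]);Y=np.array([-sa,ca,0]);Z=np.cross(X,Y)
o=np.array([.5432,.246,.098])
# crop coords of c3: scene (u-340)*5.714,(v-226)*5.714 ; top (u-202)*5.714+400,(v-165)*5.714
for nm,p in [("stopL",(-.0495,.035,0)),("stopR",(-.0495,-.035,0)),("stopLback",(-.0555,.035,0)),("stopRback",(-.0555,-.035,0))]+[("vee%d%d"%(i,j),(i/1e3,j/1e3,-.007)) for i in(-52,-32,32,52) for j in(48,-48)]:
    P=o+X*p[0]+Y*p[1]+Z*p[2]
    a=proj(d["scene"][1],d["scene"][2],P);b=proj(d["top"][1],d["top"][2],P)
    print(nm,((a-[340,226])*5.714).round(),((b-[202,165])*5.714+[400,0]).round())
```

```text
stopL [312. 159.] [473. 206.]
stopR [219.  41.] [607. 251.]
stopLback [320. 157.] [471. 217.]
stopRback [227.  39.] [604. 262.]
vee-5248 [324. 191.] [453. 197.]
vee-52-48 [198.  29.] [635. 258.]
vee-3248 [296. 199.] [460. 162.]
vee-32-48 [169.  35.] [643. 224.]
vee3248 [202. 227.] [482.  47.]
vee32-48 [74. 56.] [670. 110.]
vee5248 [171. 236.] [489.  10.]
vee52-48 [43. 63.] [678.  73.]
```

```bash
cat > rest.py <<'E'
from h import *
import pickle
from scipy.optimize import least_squares
d=pickle.load(open("d0.pkl","rb"))
def fr(yaw):
    ca,sa=np.cos(yaw),np.sin(yaw); X=np.array([ca*.866,sa*.866,.5]);Y=np.array([-sa,ca,0]);return X,Y,np.cross(X,Y)
C=[((-.052,0,0),(320,81),(526,294)),((-.042,0,-.007),(295,92),(533,267)),((.042,0,-.007),(178,120),(565,112))]
def res(q,free=True,views=(0,1)):
    X,Y,Z=fr(q[2]); o=np.array([q[0],q[1],q[3] if free else .098]); r=[]
    for p,a,b in C:
        P=o+X*p[0]+Y*p[1]+Z*p[2]
        if 0 in views: r+=list(proj(d["scene"][1],d["scene"][2],P)-np.array(a)/5.714-[340,226])
        if 1 in views: r+=list(proj(d["top"][1],d["top"][2],P)-(np.array(b)-[400,0])/5.714-[202,165])
    return np.array(r)
for fr_,vw in((True,(0,1)),(False,(0,1)),(False,(0,)),(False,(1,))):
    s=least_squares(lambda q:res(q,fr_,vw),[.52,.25,-.33,.098]); c=np.array([.5432,.246]); x=np.array([np.cos(-.333),np.sin(-.333)])
    print(fr_,vw,s.x.round(4),"rms px",np.sqrt(np.mean(s.fun**2)).round(2),"rel foot",(s.x[:2]-c)@x,(s.x[:2]-c)@[-x[1],x[0]])
E
python3 rest.py
```

```text
True (0, 1) [ 0.5157  0.2556 -0.3305  0.0891] rms px 0.55 rel foot -0.029138352937414465 4.582062134298892e-05
False (0, 1) [ 0.5176  0.2555 -0.329   0.098 ] rms px 0.98 rel foot -0.02730257341619564 0.0006532626819782031
False (0,) [ 0.5199  0.2579 -0.3432  0.098 ] rms px 0.32 rel foot -0.025957985427695646 0.0036574573565229794
False (1,) [ 0.5157  0.2528 -0.3151  0.098 ] rms px 0.51 rel foot -0.02823555722392847 -0.00256917598379804
```

```bash
python3 -m pendant '[[[-0.8,0.3,0],0.02],[[-0.89,0.33,0],0.021],[[0,0,-1],0],[[0,0,-2],0],[[0,0,-2],0],[[0,0,-1.5],0],[[0,0,-0.7],0],[[0,0,-0.3],0],[[0,0,0],0],[[0,0,0],0]]' 0.1 20
python3 - <<'E'
from h import *
s=cam("scene"); c=cam("wrist")
save("c4.png",np.hstack([cv2.resize(s[0][200:290,320:440],(400,300),interpolation=cv2.INTER_CUBIC),cv2.resize(c[0],(400,250)).copy() if 0 else cv2.resize(c[0][20:320,120:520],(400,300))]))
E
```

```text
time_s: 9.53
ee_pos: [0.5251, 0.2539, 0.1272]
eef_rot: [-3.141, -0.001, -0.332]
force: [-0.1, 0.9, -2.8]
grip_width: 0.0254
grip_force: 20.0
```

View pics/c4.png

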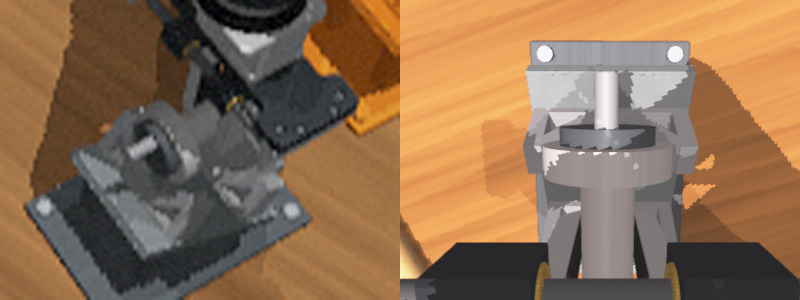

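The roller sits level over the cradle, the pin at top and nearly centred: foot bolts at wrist (265,74) and (396,74), flange edges at u 262–395.

Run:
```python
from h import *
w,K,T=cam("wrist"); o=ctrl.get_obs(); p=o["ee_pos"]; y=o["eef_rot"][2]; x=np.array([np.cos(y),np.sin(y),0]); l=np.array([-x[1],x[0],0])
def L(u,v,z): q=onplane(K,T,u,v,z)-p; return (q@x*1e3).round(1),(q@l*1e3).round(1)
print("bolts",L(265,74,.011),L(396,74,.011)); print("flange",L(262,165,.1448),L(395.5,165,.1448))
print("vee tips",L(246,130,.113),L(418,130,.113)); print("pin",L(326,93,.16))
```

```text
bolts (np.float64(103.9), np.float64(50.3)) (np.float64(103.8), np.float64(-55.1))
flange (np.float64(46.0), np.float64(30.6)) (np.float64(45.9), np.float64(-31.8))
vee tips (np.float64(61.5), np.float64(44.5)) (np.float64(61.4), np.float64(-49.4))
pin (np.float64(76.8), np.float64(0.5))
```

```bash
python3 -m pendant '[[[-0.06,-0.17,-0.2],0],[[0,0,-0.3],0],[[0,0,-0.3],0],[[0,0,-0.3],0],[[0,0,-0.2],0],[[0,0,-0.2],0],[[0,0,-0.2],0],[[0,0,-0.2],0],[[0,0,0],0]]' 0.1 15
python3 -m pendant '[[[0,0,-0.2],0],[[0,0,-0.2],0],[[0,0,-0.2],0],[[0,0,-0.2],0],[[0,0,0],0]]' 0.1 15
```

```text
time_s: 10.43
ee_pos: [0.5241, 0.2522, 0.1072]
eef_rot: [-3.142, 0.0, -0.332]
force: [0.8, 0.2, -1.7]
grip_width: 0.0254
grip_force: 15.0
time_s: 10.85
ee_pos: [0.5239, 0.2522, 0.099]
eef_rot: [3.141, 0.001, -0.332]
force: [-4.5, 2.7, -1.0]
grip_width: 0.0256
grip_force: 15.0
```

```bash
python3 -m pendant '[[[0,0,-0.2],0],[[0,0,-0.2],0],[[0,0,-0.2],0],[[0,0,0],0]]' 0.1 12
python3 -m pendant '[[[0,0,-0.2],0],[[0,0,-0.2],0],[[0,0,-0.2],0],[[0,0,0],0]]' 0.1 12
python3 - <<'E'
from h import *
s=cam("scene"); c=cam("wrist")
save("c5.png",np.hstack([cv2.resize(s[0][200:290,320:440],(400,300),interpolation=cv2.INTER_CUBIC),cv2.resize(c[0],(400,250)).copy() if 0 else cv2.resize(c[0][20:320,120:520],(400,300))]))
E
```

```text
time_s: 11.18
ee_pos: [0.5242, 0.252, 0.093]
eef_rot: [3.141, 0.0, -0.332]
force: [-1.2, 2.0, -1.2]
grip_width: 0.0254
grip_force: 12.0
time_s: 11.52
ee_pos: [0.5243, 0.2519, 0.087]
eef_rot: [3.141, -0.0, -0.332]
force: [-0.7, 1.4, -0.8]
grip_width: 0.0254
grip_force: 12.0
```

View pics/c5.png

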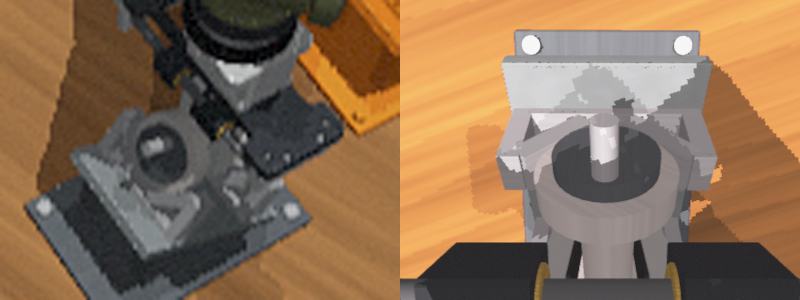

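It has pivoted to about 30°, with the pin (520–600 px column ≈603) near the top of the disc (centre ≈609), leaning a little left. Next I seat it and push it home.

```bash
python3 -m pendant '[[[0,0,-0.15],0],[[0,0,-0.1],0],[[0,0,0],0]]' 0.1 12
python3 -m pendant '[[[-0.08,0.03,-0.05],0],[[-0.08,0.03,-0.05],0],[[-0.08,0.03,-0.05],0],[[-0.08,0.03,-0.05],0],[[0,0,0],0]]' 0.1 12
```

```text
time_s: 11.87
ee_pos: [0.5243, 0.252, 0.0848]
eef_rot: [-3.142, -0.0, -0.332]
force: [1.6, 1.3, -2.5]
grip_width: 0.0257
grip_force: 12.0
time_s: 12.28
ee_pos: [0.5224, 0.2528, 0.0842]
eef_rot: [-3.141, -0.004, -0.332]
force: [5.6, -4.5, 5.9]
grip_width: 0.0259
grip_force: 12.0
```

```bash
python3 -m pendant '[[[-0.08,0.03,-0.05],0],[[-0.08,0.03,-0.05],0],[[0,0,0],0]]' 0.1 12; python3 -m pendant '[[[-0.08,0.03,-0.05],0],[[-0.08,0.03,-0.05],0],[[0,0,0],0]]' 0.1 12
```

```text
time_s: 12.53
ee_pos: [0.5216, 0.2532, 0.084]
eef_rot: [-3.14, -0.006, -0.333]
force: [8.9, -7.5, 11.9]
grip_width: 0.0255
grip_force: 12.0
time_s: 12.78
ee_pos: [0.52, 0.2539, 0.0831]
eef_rot: [-3.139, -0.006, -0.333]
force: [7.5, -6.7, 11.2]
grip_width: 0.0256
grip_force: 12.0
```

```bash
python3 -m pendant '[[[0,0,0],0],[[0,0,0],0],[[0,0,0],0],[[0,0,0],0]]' 0.45
python3 -m pendant '[[[-0.06,-0.05,0.2],0],[[0,0,0],0],[[0,0,0],0]]' 0.45
python3 - <<'E'
from h import *
w,K,T=cam("wrist"); s=cam("scene"); t=cam("top")
import pickle; pickle.dump({"wrist":(w,K,T),"scene":s,"top":t},open("d3.pkl","wb"))
save("c6.png",np.hstack([cv2.resize(s[0][200:290,320:440],(400,300),interpolation=cv2.INTER_CUBIC),w[20:320,120:520]]))
E
```

```text
time_s: 13.12
ee_pos: [0.5175, 0.2546, 0.0807]
eef_rot: [3.141, 0.001, -0.332]
force: [0.2, -0.5, -0.1]
grip_width: 0.0425
grip_force: 0.0
time_s: 13.37
ee_pos: [0.5171, 0.2541, 0.083]
eef_rot: [-3.142, -0.0, -0.332]
force: [0.1, 0.9, -0.6]
grip_width: 0.0424
grip_force: 0.0
```

View pics/c6.png

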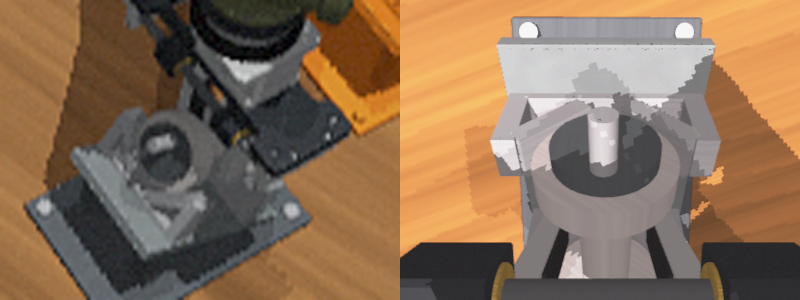

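The roller lies tilted in both vees with the fingers clear. Its pin column (≈603) is within about 1 mm of the disc centre (≈605), so roughly 4° off top. I'll confirm it is home by pushing the lower flange's inner face with the straddling fingertips.

```bash
python3 -m pendant '[[[-0.28,0.1,-0.1],0],[[-0.28,0.1,-0.1],0],[[-0.28,0.1,-0.1],0],[[-0.28,0.1,-0.1],0],[[-0.15,0.05,0],0],[[0,0,0],0]]' 0.45
python3 -m pendant '[[[-0.1,0.03,0],0],[[-0.1,0.03,0],0],[[-0.1,0.03,0],0],[[0,0,0],0]]' 0.45
python3 -m pendant '[[[-0.1,0.03,0],0],[[-0.1,0.03,0],0],[[0,0,0],0]]' 0.45
```

```text
time_s: 14.02
ee_pos: [0.5041, 0.2587, 0.0789]
eef_rot: [3.142, 0.0, -0.332]
force: [0.2, -0.0, 0.0]
grip_width: 0.0424
grip_force: 0.0
time_s: 14.35
ee_pos: [0.5014, 0.2594, 0.079]
eef_rot: [-3.142, -0.0, -0.332]
force: [0.3, 0.2, -0.4]
grip_width: 0.0422
grip_force: 0.0
time_s: 14.6
ee_pos: [0.4993, 0.26, 0.0789]
eef_rot: [3.142, 0.0, -0.332]
force: [-0.1, -0.9, -0.2]
grip_width: 0.0422
grip_force: 0.0
```

```bash
python3 -m pendant '[[[-0.1,0.03,0],0],[[-0.1,0.03,0],0],[[0,0,0],0]]' 0.45; python3 -m pendant '[[[-0.1,0.03,0],0],[[-0.1,0.03,0],0],[[0,0,0],0]]' 0.45;  python3 -m pendant '[[[-0.1,0.03,0],0],[[0,0,0],0]]' 0.45
```

```text
time_s: 14.85
ee_pos: [0.4981, 0.2604, 0.0792]
eef_rot: [-3.141, -0.002, -0.332]
force: [4.6, -1.6, 0.3]
grip_width: 0.0424
grip_force: 2.1
time_s: 15.1
ee_pos: [0.4974, 0.2608, 0.0797]
eef_rot: [-3.14, -0.005, -0.332]
force: [11.5, -4.7, -0.9]
grip_width: 0.0423
grip_force: 5.4
time_s: 15.27
ee_pos: [0.4969, 0.261, 0.0801]
eef_rot: [-3.139, -0.006, -0.333]
force: [14.7, -5.6, -1.2]
grip_width: 0.0422
grip_force: 6.6
```

```bash
python3 -m pendant '[[[0.2,-0.07,0],0],[[0.4,-0.14,0],0],[[0.5,-0.17,0.1],0],[[0.5,-0.17,0.1],0],[[0.4,-0.14,0.1],0],[[0,0,0],0],[[0,0,0.8],0],[[0,0,1.5],0],[[0,0,2],0],[[0,0,2],0],[[0,0,2],0],[[0,0,2],0],[[0,0,2],0],[[0,0,0],0]]' 0.45
cat > fin.py <<'E'
from h import *
w,K,T=cam("wrist"); o=ctrl.get_obs(); y=o["eef_rot"][2]; x=np.array([np.cos(y),np.sin(y),0]); l=np.array([-x[1],x[0],0]); p=np.array([.5176,.2555,.098])
X=x*.866+np.array([0,0,.5]); Z=-x*.5+np.array([0,0,.866])
for n,P in (("pin tip",p+X*.079+Z*.015),("disc c",p+X*.057),("tip top",p+X*.079+Z*.02),("disc top",p+X*.057+Z*.022),("flange top",p+X*.049+Z*.03)): print(n,proj(K,T,P).round(1))
hsv=cv2.cvtColor(w,cv2.COLOR_RGB2HSV); c=proj(K,T,p+X*.057).astype(int)
m=(hsv[:,:,2]<105)&(hsv[:,:,1]<90)
sub=w[c[1]-60:c[1]+60:5,c[0]-60:c[0]+60:3].astype(int).mean(2).astype(int)
print(c); [print(c[1]-60+5*i,"".join("%4d"%q for q in r)) for i,r in enumerate(sub)]
E
python3 fin.py
```

```text
time_s: 16.43
ee_pos: [0.5154, 0.2552, 0.2096]
eef_rot: [-3.137, -0.005, -0.332]
force: [0.1, 0.0, 0.1]
grip_width: 0.0423
grip_force: 0.0
pin tip [326.2 126.9]
disc c [326.5 142.7]
tip top [326.2 130.8]
disc top [326.3 160. ]
flange top [326.3 176.1]
[326 142]
82  143 170 162 178 188 156 163 166 164 162 158 164 161 160 160 163 163 167 165 158 162 162 159 159 157 158 159 158 158 159 160 158 157 158 164 161 152 208 213 153
87  147 146 146 146 146 146 146 146 145 143 143 143 145 144 145 146 144 146 146 147 143 143 145 142 143 143 143 142 143 145 145 145 143 145 145 143 144 143 145 146
92  178 205 205 204 201 202 201 202 203 193 199 198 196 202 195 201 200 198 201 201 201 200 198 201 202 201 200 199 181 198 200 202 200 201 200 201 199 197 198 198
97  159 205 206 204 201 200 200 202 202 205 203 202 183 174 173 173 172 179 199 199 199 198 200 201 200 201 199 197 198 197 197 198 198 200 201 202 204 200 199 198
102  163 207 206 203 201 204 202 205 204 204 195 174 173 173 173 172 173 173 173 186 201 200 199 199 200 199 197 197 196 196 198 198 197 200 201 201 203 201 199 198
107  157 206 202 
[... 2417 characters left out ...]
 127 125 111  93  94  95  93  96  73  81
182  149 143 141 138 172 138  97  95  94  94  99 132 134 135 137 140 137 134 133 134 139 136 138 137 137 133 133 133 126 129 125 123  95  95  95  95  96  90  73  73
187  145 139 140 139 156 172  97  96  96  95  96  95  93 100 133 139 137 134 134 137 138 136 140 135 138 133 131 119  98 104  98  94  95  95  96  96  96  81  73  72
192  143 130 140 138 140 160 113 112 111 112 110 112 111 112 110 118 121 129 131 135 137 134 133 134 129 120 113 114 113 114 115 114 114 115 114 113 112  74  72  73
197  143 134 140 139 145 141 113 113 106 114 114 194 181 195 124 153 123 128 131 134 139 134 133 132 129 121 113 114 117 118 115 117 116 107 113 112 112  73  71  74
```

```bash
python3 -c "
from station import ctrl;print(ctrl.hand_in())"
```

```text
the job is handed in; nothing more can be done
None
```

I handed the job in at 16.5 s: the roller was rolled until the pin stood at the top, then lifted and laid in the cradle, pin end uphill. The final check showed the pin within about 2° of the top, a push on the lower flange met the firm resistance of the end stop, and the gripper is clear; I did not re-measure the other bench items.

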